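# Pin the sprung hasp of a sample case

## Robot

A 6-joint arm with a two-finger parallel gripper is mounted at the origin on a cart in front of the work surface, level with it; the furniture and walls round the work are solid. World frame = base frame: x ahead of the robot, y to its left, z up, the work surface at z = 0. Lengths are in m, angles in rad, forces in N, time in s.
With the tool pointing down it reaches from about 0.35 to 0.775 m from the base axis. Payload 7.3 kg.
Tool frame: the origin (TCP) lies midway between the tips of the shut fingers; the grasp point (between the pads) lies 19 mm behind it; z points along the fingers, y is the line along which they close (so a half turn about z gives the same grasp; the last joint's range is limited). The gripper opens to 92 mm and grips with 3 to 60 N. Pads are 19 mm wide; open, the fingers measure 130 mm over their backs; the gripper's body (75 mm by 190 mm) begins 47 mm behind the grasp point.
Start: joints at [1.111, 0.342, 1.524, -0, 1.275, -0.146], TCP at [0.162, 0.499, 0.227] pointing down, gripper open.
Joint ranges: [-2.53, 2.53], [-0.77, 2.02], [0.04, 2.7], [-1, 4.14], [0.28, 2.66], [-3.11, 3.11]. Speed limits (rad/s): [2.57, 2.57, 3.14, 3.14, 3.14, 3.14].

## Interface

Orientations are given as a rotation vector (axis times angle).
In Python, from plant import * gives the robot as it stands.
- The arm moves only by the tool step_arm, never from a script. Its argument "targets" is a list of rows, each a list of 4 numbers: the shift along the tool's x, y, z in units of 40 mm (1.0 is 40 mm), then the turn about the tool's z in units of 8 degrees (1.0 is 8 degrees). In form: [[x, y, z, roll], ...]. A call has 1 to 12 rows; each row shifts and turns the commanded pose from where the row before left it, along the tool's axes as they then stand; what a row does not reach is not made up. A row lasts 1/10 s, in which the tool goes at most 50 mm and 8.59 degrees, less where a joint would pass 70% of its speed; a pose out of reach is approached as far as the arm can. A call is refused whole if a number of a shift passes 1 or a number of a turn 1, either way. A call with a gripper value outside its range is refused whole. "claw" is the closure, from -1 (fully open) to 1 (shut), set as the call begins (left out, the last holds). The fingers move at their own pace and stop on an object; "newtons" is the grip in N (left out, the last holds). Time passes only in rows, so rows that do not move let the fingers close. It gives the time, the measured TCP pose, the force, the opening and the grip force at its end, in the units of the state.
- observe(): the state, without advancing time (a new reading comes with each control period).
- capture(name): name is "scene" or "side" or "wrist"; returns a dict with "image" (384x512x3 uint8, blue, green, red), "mtx" (3x3 intrinsics, pixels), "k1" (the pictures are not rectified: a ray, as slopes to the right and down, at radius r is drawn at 1 + k1 r^2 times it, then the intrinsics apply), "position" and "orientation" of the camera in the world; the wrist camera has in their place "T_tool_cam" (4x4, takes a point from camera to tool coordinates, whose origin is the TCP and whose axes are the flange's). Camera axes: x right, y down, z forward; pixel columns grow to the right and rows downward; lengths in m; the calibration is good to about 2 mm. A picture is of the moment at which its call begins: read the wrist's pose just before it. There is no depth.
- close_job(): hands the job in; it is judged then, once.
The state is a dict: "time_s": time; "joints": joint angles; "qd": joint speeds; "joint_torque": joint torques, N m; "tool_pos": TCP position; "ee_rot": TCP orientation; "ft_force": force on the tool from outside, world axes, zero at the start; "moment": the same for the moment, N m; "width": opening from 0.0 (shut) to 1.0 (fully open); "grasp_force": force on a finger pad.
Only numpy, scipy, OpenCV 4.12 (cv2) and the standard library are available. Lean on these libraries where they do the work, as an engineer would, in place of code of your own. Each camera call takes 0.05 s, during which the arm holds its last target. There are 200 camera calls.

## Task

Make the blue sample case ready to be carried: swing the hasp from its folded-back position over the staple on the front, then take the red-handled pin out of its wooden rest and put it down through the staple's eye in front of the hasp, fully home and upright, so that it alone holds the sprung hasp shut. Leave the other things on the desk where they are.

Things in the scene. Friction and masses are not known exactly. Their poses are not given: they have to be found in the camera images.
- case: Closed, immovable blue sample case, 140 (x) x 200 (y) x 100 (z) mm. Origin: centre of its underside; its -x axis points out of the front, which carries the hasp. A brass staple stands out of the front: a level plate 4 mm thick, 28 mm wide (y), reaching 18 mm out from the face, with an eye down through it, 10 mm wide (y), ending 14 mm out; the flat hasp's front at 4 mm bounds it behind.
- catch (a point): Point of the case on the middle of its front: 9 mm out from the front face, 54 mm above the desk, which is the height of the top of the staple. The centre of the staple's eye lies here except for a shift of up to 6 mm either way along the case's y (it was screwed on by hand): not measured, find it by touch or by eye. Axes as the case's.
- hasp_hinge (a point): Middle of the hasp's hinge line, on the upper front edge of the case: 2.5 mm out from the front face, 96 mm above the desk. The hinge line runs along the case's y. Axes as the case's.
- hasp (a joint): Angle of the steel hasp: 0 = flat against the front, pi/2 = level, pointing out, pi = straight up, 3.6 to 4.15 = folded back over the lid (the start). A stiff hinge (0.025 N m) holds it where it is left, but a sprung bumper behind it keeps it off the front at about 0.3 rad; pressing it flat just above its slot takes about 3 N and it springs back. Held by the pin it rests at about 0.1 rad or less.
- hasp_end (a point): Middle of the hasp's free end, 62 mm from the hinge line. The hasp is a steel plate 58 mm wide (y) and 3 mm thick, ending 65 mm from the hinge line; flat, its outer face is 4 mm out from the front face. Between 40 and 50 mm from the hinge line it has a slot 42 mm wide through which the staple comes. The sprung hasp makes the pin bind: pushing it home may take 10 N.
- pin: Pin, about 70 g: steel shank 7 mm in diameter with a slightly tapered foot, reaching 34 mm below the origin. Origin: on the shank's axis at the underside of a 26 mm (y) x 6.5 mm (x) shoulder that sits on the staple. Flat red handle, 9 mm thick (y), at 3 to 39 mm from the axis to the pin's -x, 1 to 35 mm above the origin; grip it 24 mm from the axis to keep fingers clear of the case. z is up.
- rest: Fixed dark wooden block, 55 x 55 x 40 mm, with a vertical hole of about 8 mm in which the pin stands at the start, shoulder on the top, handle roughly towards the robot. Origin: centre of its underside.
- glue_stick: Red and yellow glue stick standing upright, 27 mm in diameter, 92 mm high; origin at its underside. Bystander.
- paint_pot: Yellow sample pot of paint, 54 mm in diameter, 61 mm high; origin at its underside. Bystander.
- tape_measure: Yellow tape measure, 33 x 80 x 61 mm; origin at its underside. Bystander.
- mug: Red and white mug, 82 x 113 x 92 mm; origin at its underside. Bystander.
- wood_sample: Light wood sample block lying flat, 48 x 110 x 13 mm; origin at its underside. Bystander.

How it is judged:
On the way, in this order (a step that is already met when the one before it is completed fails the run):
1. the hasp has been swung over the front, down onto its bumper, the pin not yet in the eye (value of joint hasp below 0.6 rad and distance between pin and catch above 0.02 m), for 0.1 s.
2. the pin is through the eye and holds the hasp (value of joint hasp below 0.15 rad and z of pin in the frame of catch below 0.004 m and horizontal distance between pin and catch below 0.0125 m), for 0.1 s.
At the end, for the whole second after the job is handed in: The hasp is held at less than 0.15 rad by the pin, which stands upright (within 0.2 rad) through the staple's eye with its shoulder down on the staple (within 4 mm of height), at rest (value of joint hasp below 0.15 rad and z of pin in the frame of catch between -0.004 and 0.004 m and x of pin in the frame of catch between -0.005 and 0.005 m and y of pin in the frame of catch between -0.0095 and 0.0095 m and angle between pin's own z axis and vertical below 0.2 rad and linear speed of pin below 0.02 m/s); the robot touches nothing.
It fails at once if a bystander was moved by more than 30 mm (distance of any of glue_stick, paint_pot, tape_measure, mug, wood_sample from where it was at the start of the episode above 0.03 m).
It also fails if it takes over 67 s, if anything falls off the work surface, if the arm or the gripper's body presses on something with over 40 N, if the wrist force passes 120 N, or if a joint passes its speed limit or range.

## Working session

There is one attempt and no reset: what is moved stays moved. The work goes in short steps, Python scripts to look and compute and a tool call to move; the robot and the scene stay as the last step left them, time stands still between calls to the robot, and variables do not carry over. Pictures are saved under pics/ and viewed, at most 10 in all, crops included, and the job is handed in when it is done.

Besides the shell and the picture viewer there is one more tool, called as name(argument=value, ...) on one line, values as JSON. step_arm: Moves the arm, as the interface text tells. Its arguments: {"type":"object","properties":{"targets":{"type":"array"},"claw":{"type":"number"},"newtons":{"type":"number"}},"required":["targets"]}

```bash
mkdir -p pics; ls; cat > h.py <<'E'
from plant import *
import numpy as np, cv2, pickle
from scipy.spatial.transform import Rotation as R
def snap(n,f):
    s=observe(); c=capture(n); c['tool_pos']=s['tool_pos']; c['ee_rot']=s['ee_rot']
    cv2.imwrite(f'pics/{f}.png',c['image']); pickle.dump(c,open(f'pics/{f}.pkl','wb')); return c
def cam(c):
    if 'T_tool_cam' in c:
        T=np.eye(4);T[:3,:3]=R.from_rotvec(c['ee_rot']).as_matrix();T[:3,3]=c['tool_pos'];T=T@np.array(c['T_tool_cam']);return T[:3,3],T[:3,:3]
    o=np.array(c['orientation']); 
    return np.array(c['position']),(o if o.shape==(3,3) else R.from_rotvec(o).as_matrix())
def ray(f,uv):
    c=pickle.load(open(f'pics/{f}.pkl','rb'));p,M=cam(c)
    K=np.array(c['mtx']);d=np.array([(uv[0]-K[0,2])/K[0,0],(uv[1]-K[1,2])/K[1,1]]);s=d.copy()
    for _ in range(20): s=d/(1+c['k1']*(s@s))
    v=M@np.array([*s,1]);return p,v/np.linalg.norm(v)
def atz(f,uv,z):
    p,v=ray(f,uv);return p+v*(z-p[2])/v[2]
def tri(*fu):
    A=np.zeros((3,3));b=np.zeros(3);L=[]
    for f,uv in fu:
        p,v=ray(f,uv);P=np.eye(3)-np.outer(v,v);A+=P;b+=P@p;L.append((p,P))
    x=np.linalg.solve(A,b);return x,[float(np.linalg.norm(P@(x-p))) for p,P in L]
def proj(f,X):
    c=pickle.load(open(f'pics/{f}.pkl','rb'));p,M=cam(c);q=M.T@(np.array(X)-p);s=q[:2]/q[2];s=s*(1+c['k1']*(s@s));K=np.array(c['mtx']);return np.array([K[0,0]*s[0]+K[0,2],K[1,1]*s[1]+K[1,2]])
E
python3 - <<'E'
from h import *
a=snap('scene','s0');b=snap('side','d0');w=snap('wrist','w0')
print(a['position'],a['orientation'],b['position'],b['orientation'],w['T_tool_cam'],observe())
# montage
A=cv2.resize(a['image'],(800,600));cv2.imwrite('pics/s0v.png',A)
cv2.imwrite('pics/d0v.png',cv2.resize(b['image'],(800,600)))
E
```

```text
pics
[ 0.21041541 -0.62808593  0.75430527] [-2.23825662  0.60262996 -0.29223991] [ 0.05301802 -0.38451442  1.04705111] [-2.2844448   1.17606783 -0.3557068 ] [[ 4.10496095e-04 -9.69565988e-01 -2.44829790e-01  6.60262835e-02]
 [ 9.99999480e-01  1.69426506e-04  1.00570157e-03 -8.53532043e-04]
 [-9.33613376e-04 -2.44830076e-01  9.69565553e-01 -1.57557131e-01]
 [ 0.00000000e+00  0.00000000e+00  0.00000000e+00  1.00000000e+00]] {'time_s': 0.15, 'joints': array([ 1.11102995e+00,  3.42588736e-01,  1.52479621e+00,  3.62188628e-06,
        1.27542903e+00, -1.45967572e-01]), 'qd': array([ 1.20100070e-04, -1.61278829e-03, -2.97215549e-03, -8.69528738e-04,
        6.57730876e-05, -4.46402727e-04]), 'joint_torque': array([ 8.73023018e-04, -4.31475556e+01, -2.44350779e+01,  7.17168557e-02,
        5.37687424e-02, -9.25319409e-05]), 'tool_pos': array([0.1618747 , 0.49909122, 0.22619158]), 'ee_rot': array([-4.90838237e-01, -3.10263911e+00,  1.82929967e-03]), 'ft_force': array([ 0.07465254, -0.37490582,  0.68711143]), 'moment': array([-0.01516259, -0.03011044, -0.01388779]), 'grasp_force': 0.0, 'width': 1.000483206884602}
```

View pics/s0v.png

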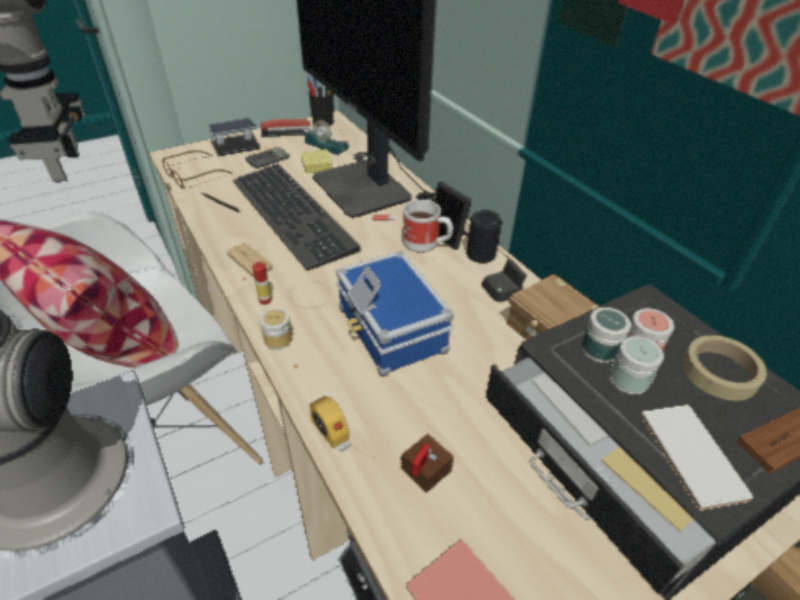

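View pics/d0v.png

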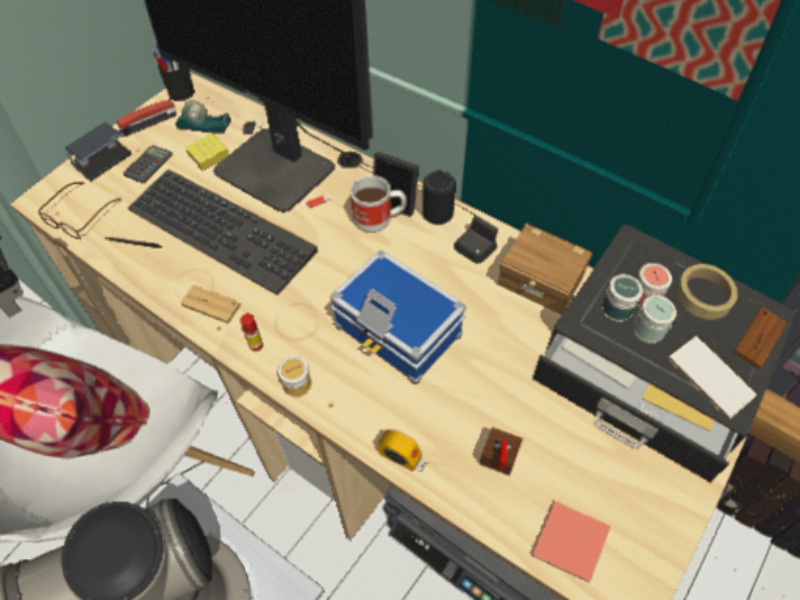

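The scene view (800 px) shows the case around (395,310), the rest with the red pin at (427,460), and the tape, pot and glue stick to the left. The side view shows the case at (397,315) and the rest at (500,452). I'll enlarge both.

```bash
python3 - <<'E'
from h import *
def crop(f,x,y,w,h,k): return cv2.resize(cv2.imread(f'pics/{f}.png')[y:y+h,x:x+w],None,fx=k,fy=k,interpolation=cv2.INTER_CUBIC)
# all crops 4x, 100x75 native
L=[crop('s0',205,155,100,75,4),crop('d0',200,155,100,75,4),crop('s0',230,260,100,75,4),crop('d0',270,255,100,75,4)]
for im in L:
    for i in range(0,400,40): cv2.line(im,(i,0),(i,6),(0,255,0),1)
    for i in range(0,300,40): cv2.line(im,(0,i),(6,i),(0,255,0),1)
cv2.imwrite('pics/m1.png',np.vstack([np.hstack(L[:2]),np.hstack(L[2:])]))
E
```

```text
(no output)
```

View pics/m1.png

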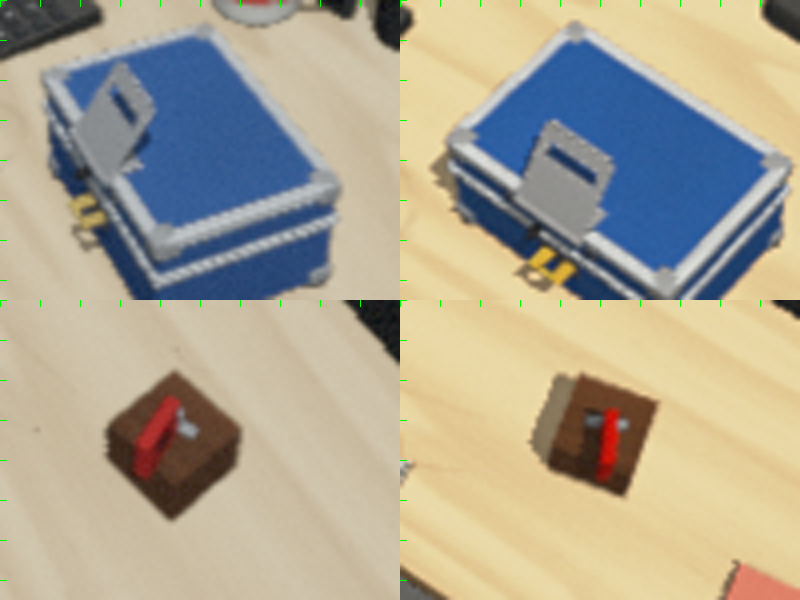

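The crops show the lid's corners, the hasp folded back, the yellow staple prongs and the pin, with its handle running along the block's diagonal.

```bash
python3 - <<'E'
from h import *
np.set_printoptions(precision=4,suppress=True)
S=dict(bl=(256.25,162.5),fl=(217.5,174),fr=(245,215),br=(288.3,200.5))
D=dict(bl=(243.75,162),fl=(213.75,190),fr=(266.25,225),br=(296.25,195))
P={}
for k in S: P[k],e=tri(('s0',S[k]),('d0',D[k]));print(k,P[k],np.round(e,4),atz('s0',S[k],.1),atz('d0',D[k],.1))
for n,a,b in(('restTop',(273.75,278),(315.75,273.75)),('restR',(290,293),(334.5,280.75)),('pinhead top far',(273.5,274.8+0.0),(323.5,282.5)),('handle near low',(265,303.5),(321.5,299))):
  print(n,tri(('s0',a),('d0',b)))
print('staple s', atz('s0',(230,206),.054),'d',atz('d0',(237,222),.054))
E
```

```text
bl [0.6652 0.1067 0.0972] [0.0007 0.0007] [0.6624 0.1032 0.1   ] [0.6641 0.1054 0.1   ]
fl [0.5384 0.1159 0.0958] [0. 0.] [0.5363 0.1111 0.1   ] [0.5363 0.1137 0.1   ]
fr [ 0.5288 -0.0668  0.0941] [0.0017 0.0017] [ 0.5241 -0.0725  0.1   ] [ 0.5277 -0.0684  0.1   ]
br [ 0.6543 -0.08    0.097 ] [0.0006 0.0006] [ 0.6515 -0.0827  0.1   ] [ 0.6532 -0.0809  0.1   ]
restTop (array([ 0.509 , -0.2373,  0.043 ]), [0.0004132098346414171, 0.0004132098346414832])
restR (array([ 0.5222, -0.2865,  0.0369]), [0.0007464934616123241, 0.0007464934616122949])
pinhead top far (array([ 0.4728, -0.2748,  0.1204]), [0.006654768981511313, 0.006654768981511417])
handle near low (array([ 0.4551, -0.2859,  0.0485]), [0.0013690292294068279, 0.0013690292294067721])
staple s [0.5269 0.0181 0.054 ] d [0.5123 0.0178 0.054 ]
```

step_arm(targets=[[0, 0, 0, -1], [0, 0, 0, -0.75]])

```text
time_s: 0.35
tool_pos: [0.162, 0.4992, 0.2264]
ee_rot: [-0.101, -3.14, 0.001]
ft_force: [1.0, 0.4, 0.1]
width: 1.004
grasp_force: 0.0
```

```bash
cat >> h.py <<'E'
def delta(target, yawdeg=None):
    s=observe();M=R.from_rotvec(s['ee_rot']).as_matrix();d=M.T@(np.array(target)-s['tool_pos'])/.04
    a=np.degrees(np.arctan2(M[1,0],M[0,0]));print('t',s['time_s'],'pos',np.round(s['tool_pos'],4),'yaw x',round(a,2),'tilt',np.round(M[:,2],3),'d',np.round(d,3),'n',round(float(np.abs(d).max()),1),'' if yawdeg is None else 'roll %.2f'%(-((yawdeg-a+180)%360-180)/8))
E
python3 - <<'E'
from h import *
delta((.45,.02,.25),176)
print(atz('s0',(176,210),.061),atz('d0',(188,239),.061),atz('s0',(168,171),.09),atz('s0',(209,262),.06),atz('d0',(256,281),.06))
E
```

```text
t 0.35 pos [0.162  0.4992 0.2264] yaw x 176.32 tilt [-0.    -0.001 -1.   ] d [ -7.956 -11.493  -0.584] n 11.5 roll 0.04
[0.38796805 0.07059854 0.061     ] [0.39071571 0.08957986 0.061     ] [0.41999547 0.20686865 0.09      ] [ 0.39194016 -0.13202691  0.06      ] [ 0.39859569 -0.12766273  0.06      ]
```

step_arm(targets=[[-0.66, -0.96, -0.05, 0], [-0.66, -0.96, -0.05, 0], [-0.66, -0.96, -0.05, 0], [-0.66, -0.96, -0.05, 0], [-0.66, -0.96, -0.05, 0], [-0.66, -0.96, -0.05, 0], [-0.66, -0.96, -0.05, 0], [-0.66, -0.96, -0.05, 0], [-0.66, -0.96, -0.05, 0], [-0.66, -0.96, -0.05, 0], [-0.66, -0.96, -0.05, 0], [-0.66, -0.93, -0.05, 0]], claw=1)

```text
time_s: 1.55
tool_pos: [0.4467, 0.0169, 0.2508]
ee_rot: [0.11, 3.14, 0.0]
ft_force: [0.3, 1.1, -0.6]
width: 0.021
grasp_force: 0.0
```

step_arm(targets=[[0, 0, 0, 0], [0, 0, 0, 0], [0, 0, 0, 0]])

```text
time_s: 1.85
tool_pos: [0.4455, 0.0197, 0.2505]
ee_rot: [-0.108, -3.139, -0.001]
ft_force: [-0.4, 0.5, 0.1]
width: 0.003
grasp_force: 0.0
```

```bash
python3 - <<'E'
from h import *
w=snap('wrist','w1');delta((.45,.02,.25),176)
print([np.round(proj('w1',p)) for p in((.5241,.02,.054),(.531,.02,.096))])
cv2.imwrite('pics/w1v.png',cv2.resize(w['image'],(800,600),interpolation=cv2.INTER_CUBIC))
E
```

```text
t 1.9 pos [0.4455 0.02   0.2506] yaw x 176.1 tilt [-0.001  0.    -1.   ] d [-0.113  0.008  0.015] n 0.1 roll 0.01
[array([256., 236.]), array([257., 255.])]
```

View pics/w1v.png

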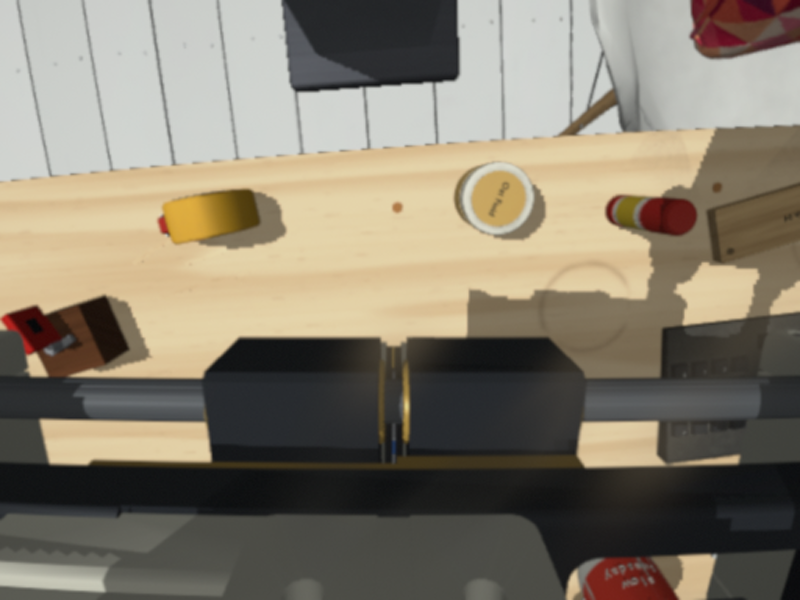

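The shut fingers hide the case. The pin and rest are visible at lower left, with the handle near (35,330), and the pot, tape and glue stick are in the upper half. I'll move forward so the camera sits over the case front.

step_arm(targets=[[-1, 0, 0, 0], [-1, 0, 0, 0], [-1, 0, 0, 0], [0, 0, 0, 0], [0, 0, 0, 0], [0, 0, 0, 0]])

```text
time_s: 2.5
tool_pos: [0.5648, 0.0117, 0.2508]
ee_rot: [-0.107, -3.139, -0.0]
ft_force: [0.2, -0.8, -0.5]
width: 0.003
grasp_force: 0.0
```

```bash
python3 - <<'E'
from h import *
w=snap('wrist','w2');delta((.604,.02,.25),176)
p=proj('w2',(.522,.02,.054));print(p)
E
```

```text
t 2.55 pos [0.5648 0.0114 0.2511] yaw x 176.09 tilt [-0.  0. -1.] d [-0.963  0.28   0.029] n 1.0 roll 0.01
[256.53692325 137.32892154]
```

step_arm(targets=[[-1, 1, 0, 0], [0, 0, 0, 0], [0, 0, 0, 0], [0, 0, 0, 0]])

```text
time_s: 2.95
tool_pos: [0.6028, 0.0433, 0.2513]
ee_rot: [0.109, 3.139, -0.0]
ft_force: [1.3, 0.2, 0.0]
width: 0.001
grasp_force: 0.0
```

```bash
python3 - <<'E'
from h import *
w=snap('wrist','w3');delta((.604,.02,.25),176)
L=[]
for f in('w2','w3'):
    p=proj(f,(.530,.02,.08)).astype(int);x,y=p[0]-50,max(0,p[1]-75);print(f,p,x,y)
    L.append(cv2.resize(cv2.imread(f'pics/{f}.png')[y:y+150,x:x+100],None,fx=4,fy=4,interpolation=cv2.INTER_CUBIC))
m=np.hstack(L)
for i in range(0,800,40): cv2.line(m,(i,0),(i,8),(0,255,0),1)
for i in range(0,600,40): cv2.line(m,(0,i),(8,i),(0,255,0),1);cv2.line(m,(400,i),(408,i),(0,255,0),1)
cv2.imwrite('pics/m2.png',m)
E
```

```text
t 3.0 pos [0.6029 0.0431 0.2514] yaw x 176.01 tilt [ 0.001 -0.    -1.   ] d [-0.068 -0.573  0.035] n 0.6 roll 0.00
w2 [257 146] 207 71
w3 [225 112] 175 37
```

View pics/m2.png

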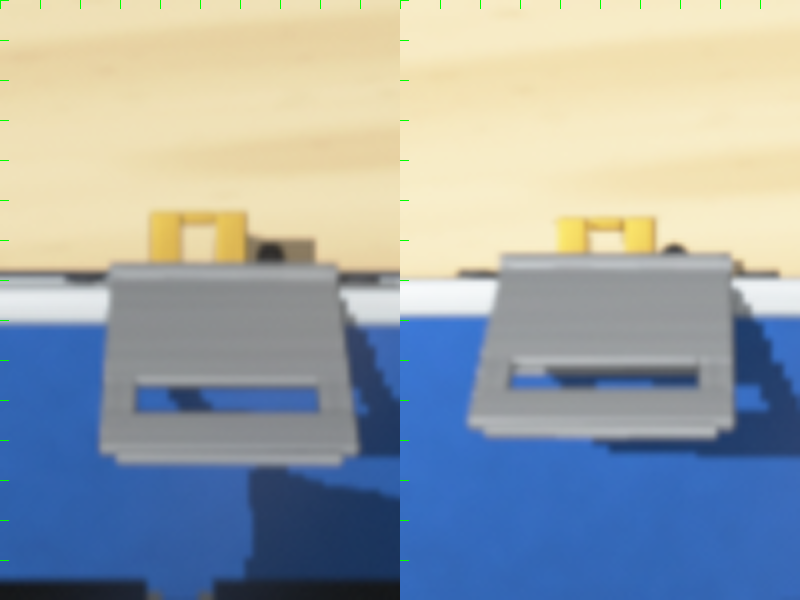

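Both views show the yellow staple prongs, the hasp folded back and its hinge edge. In w2 the staple spans x 148–247 with its outer edge at row 211. In w3 it spans 156–256 at row 217.

```bash
python3 - <<'E'
from h import *
np.set_printoptions(precision=4,suppress=True)
a=lambda u,v:('w2',(207+u/4-.375,71+v/4-.375)); b=lambda u,v:('w3',(175+u/4-.375,37+v/4-.375))
for n,p,q in(('stapL',(148,211),(156,217)),('stapR',(247,211),(256,217)),('eyeL',(181,225),(187,231)),('eyeR',(216,225),(224,231)),('hingeL',(110,263),(102,255)),('hingeR',(337,263),(331,255)),('endL',(100,453),(68,428)),('endR',(358,453),(333,428)),('endlowL',(117,464),(86,437)),('endlowR',(342,464),(317,437))):
    x,e=tri(a(*p),b(*q));print(n,x,round(e[0],4), 'z.054:',atz(*a(*p),.054)[:2],atz(*b(*q),.054)[:2])
for p,q in(((0,323),(0,317)),((330,323),(330,317))):
  print('edge inner',atz(*a(*p),.1)[:2],atz(*b(*q),.1)[:2])
print('edge outer',atz(*a(20,285),.1)[:2],atz(*a(380,285),.1)[:2],atz(*b(20,278),.1)[:2],atz(*b(380,278),.1)[:2])
E
```

```text
stapL [0.5051 0.0063 0.051 ] 0.0002 z.054: [0.5052 0.0062] [0.5052 0.0068]
stapR [0.5071 0.0348 0.0518] 0.0001 z.054: [0.5071 0.0346] [0.5072 0.0349]
eyeL [0.5097 0.0154 0.0557] 0.0 z.054: [0.5098 0.0154] [0.5096 0.0152]
eyeR [0.5104 0.0255 0.0537] 0.0001 z.054: [0.5104 0.0255] [0.5104 0.0256]
hingeL [ 0.5169 -0.0034  0.0922] 0.0001 z.054: [ 0.5191 -0.0059] [ 0.5144 -0.0094]
hingeR [0.5209 0.0545 0.0948] 0.0003 z.054: [0.5235 0.0598] [0.519  0.0552]
endL [ 0.5555 -0.006   0.1452] 0.0001 z.054: [ 0.5751 -0.0134] [ 0.5621 -0.0246]
endR [0.5595 0.0514 0.1451] 0.0002 z.054: [0.5804 0.0641] [0.5676 0.0527]
endlowL [ 0.5578 -0.0022  0.147 ] 0.0001 z.054: [ 0.5789 -0.0086] [ 0.5651 -0.0196]
endlowR [0.5612 0.0477 0.1472] 0.0 z.054: [0.5835 0.0591] [0.5699 0.0479]
edge inner [ 0.5296 -0.0323] [ 0.5302 -0.0291]
edge inner [0.5353 0.0517] [0.5361 0.053 ]
edge outer [ 0.5204 -0.0263] [0.5265 0.0648] [ 0.5212 -0.023 ] [0.5276 0.0659]
```

The staple is 28.5 mm wide and stands about 0.052 high, both matching the text. The case yaw is −4.0°, which the tool already has. The eye centre is near (0.515, 0.020) and the hinge at (0.5216, 0.025). I'll go down behind the hasp and sweep it over.

step_arm(targets=[[0, -0.58, 0, 0], [0, 0, 0.85, 0], [0, 0, 0.85, 0], [0, 0, 0.85, 0], [0, 0, 0.85, 0], [0, 0, 0, 0], [0.4, 0, 0, 0], [0.4, 0, 0, 0], [0.4, 0, 0, 0], [0.4, 0, 0, 0], [0.4, 0, 0, 0], [0.4, 0, 0, 0]])

```text
time_s: 4.2
tool_pos: [0.507, 0.0265, 0.1174]
ee_rot: [0.11, 3.135, -0.0]
ft_force: [1.3, 0.5, 0.3]
width: 0.004
grasp_force: 0.3
```

step_arm(targets=[[0.12, 0, 0, 0], [0.2, 0, 0.2, 0], [0.18, 0, 0.18, 0], [0, 0, 0.25, 0], [0, 0, 0.25, 0], [-0.04, 0, 0.2, 0], [-0.04, 0, 0.17, 0], [-0.09, 0, 0.04, 0], [-0.09, 0, 0.04, 0], [-0.15, 0, 0, 0], [-0.05, 0, 0, 0], [0, 0, 0, 0]])

```text
time_s: 5.4
tool_pos: [0.5047, 0.0271, 0.0614]
ee_rot: [-0.109, -3.139, -0.0]
ft_force: [-2.1, -0.0, -0.2]
width: 0.004
grasp_force: 0.7
```

```bash
python3 - <<'E'
from h import *
delta((.5036,.025,.062),176)
a=snap('scene','s1');b=snap('side','d1')
c=lambda i,x,y:cv2.resize(i['image'][y:y+75,x:x+100],None,fx=4,fy=4,interpolation=cv2.INTER_CUBIC)
cv2.imwrite('pics/m3.png',np.hstack([c(a,190,150),c(b,190,165)]))
E
```

```text
t 5.4 pos [0.5047 0.0271 0.0614] yaw x 176.02 tilt [-0.  0. -1.] d [ 0.025 -0.053 -0.014] n 0.1 roll 0.00
```

View pics/m3.png

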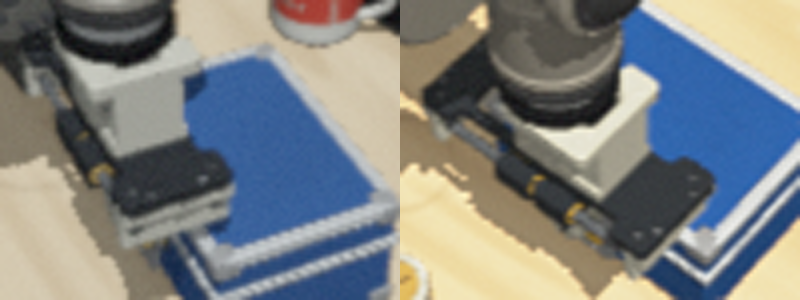

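step_arm(targets=[[0.6, 0, 0, 0], [0, 0, -0.9, 0], [0, 0, -1, 0], [0, 0, -1, 0], [0, 0, -1, 0], [0, 0, -0.8, 0], [-1, 0, 0, 0], [-1, 0, 0, 0], [-0.6, 0, 0, 0], [0, 0, 0, 0], [0, 0, 0, 0], [0, 0, 0, 0]])

```text
time_s: 6.7
tool_pos: [0.5837, 0.0216, 0.2498]
ee_rot: [0.109, 3.14, 0.0]
ft_force: [0.3, 0.1, 0.8]
width: 0.004
grasp_force: 0.0
```

```bash
python3 - <<'E'
from h import *
snap('wrist','w4');delta((.55,-.26,.25),176)
E
```

```text
t 6.75 pos [0.5837 0.0217 0.25  ] yaw x 176.03 tilt [ 0.001  0.    -1.   ] d [ 3.540e-01 -7.083e+00 -1.000e-03] n 7.1 roll 0.00
```

step_arm(targets=[[0, -1, 0, 0], [0, -1, 0, 0], [0, -1, 0, 0], [0, -1, 0, 0], [0, -1, 0, 0], [0, -1, 0, 0], [0, -1, 0, 0], [0, 0, 0, 0], [0, 0, 0, 0], [0, 0, 0, 0]])

```text
time_s: 7.75
tool_pos: [0.5649, -0.2567, 0.2499]
ee_rot: [0.108, 3.139, 0.001]
ft_force: [0.0, 0.4, 0.4]
width: 0.003
grasp_force: 0.0
```

```bash
python3 - <<'E'
from h import *
snap('wrist','w5');delta((.55,-.26,.25),176)
E
```

```text
t 7.8 pos [ 0.5651 -0.2565  0.2499] yaw x 176.1 tilt [ 0.  0. -1.] d [ 0.37  -0.114 -0.002] n 0.4 roll 0.01
```

step_arm(targets=[[-1, -1, 0, 0], [0, 0, 0, 0], [0, 0, 0, 0], [0, 0, 0, 0]])

```text
time_s: 8.2
tool_pos: [0.5979, -0.2943, 0.2501]
ee_rot: [0.107, 3.139, 0.0]
ft_force: [-0.1, 0.3, -0.6]
width: 0.005
grasp_force: 0.0
```

```bash
python3 - <<'E'
from h import *
snap('wrist','w6');delta((.55,-.26,.25),176)
L=[]
for f,P in(('w4',(.515,.02,.06)),('w5',(.485,-.27,.05)),('w6',(.485,-.27,.05))):
    p=proj(f,P).astype(int);x,y=max(0,p[0]-33),max(0,p[1]-60);print(f,p,x,y)
    L.append(cv2.resize(cv2.imread(f'pics/{f}.png')[y:y+100,x:x+66],None,fx=4,fy=4,interpolation=cv2.INTER_CUBIC))
m=np.hstack(L);print(m.shape)
for i in range(0,m.shape[1],40): cv2.line(m,(i,0),(i,8),(0,255,0),1)
for i in range(0,400,40): [cv2.line(m,(o,i),(o+8,i),(0,255,0),1) for o in(0,264,528)]
cv2.imwrite('pics/m4.png',m)
E
```

```text
t 8.25 pos [ 0.5978 -0.2943  0.2505] yaw x 176.09 tilt [ 0.001 -0.    -1.   ] d [1.251 0.775 0.011] n 1.3 roll 0.01
w4 [246 114] 213 54
w5 [235 105] 202 45
w6 [266  72] 233 12
(400, 792, 3)
```

View pics/m4.png

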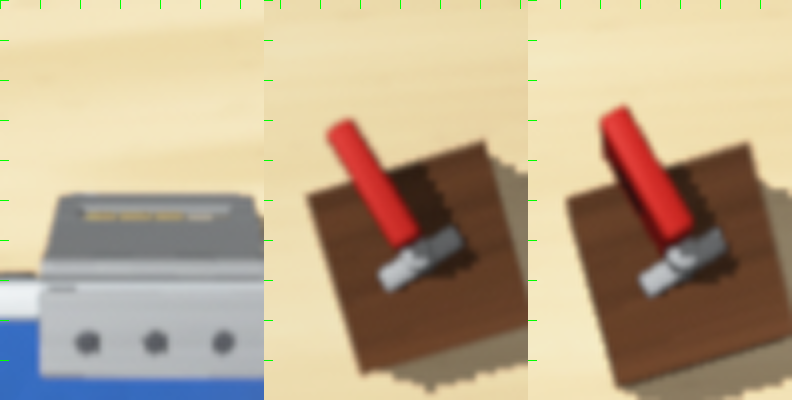

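The first crop shows the hasp down over the staple. The other two show the pin from above, with its handle running up-left and the shoulder crosswise.

```bash
python3 - <<'E'
from h import *
np.set_printoptions(precision=4,suppress=True)
a=lambda u,v:('w5',(202+u/4-.375,45+v/4-.375)); b=lambda u,v:('w6',(233+u/4-.375,12+v/4-.375))
X={}
for n,p,q in(('hOut',(77,126),(88,112)),('hIn',(140,240),(151,233)),('shA',(124,280),(122,286)),('shB',(189,238),(190,240)),('rT',(220,142),(222,143)),('rL',(43,196),(40,199)),('rB',(98,373),(89,387))):
    X[n],e=tri(a(*p),b(*q));print(n,X[n],round(e[0],4))
d=X['hOut']-X['hIn'];print('handle len',np.linalg.norm(d[:2]),'dir',np.degrees(np.arctan2(d[1],d[0])))
s=X['shB']-X['shA'];print('shoulder dir',np.degrees(np.arctan2(s[1],s[0])),np.linalg.norm(s))
print('shoulder mid',(X['shA']+X['shB'])/2)
# rest square centre from diagonal, at top face
E
```

```text
hOut [ 0.4549 -0.2817  0.0739] 0.0001
hIn [ 0.4851 -0.2674  0.073 ] 0.0002
shA [ 0.4948 -0.2744  0.0423] 0.0001
shB [ 0.4843 -0.2546  0.0471] 0.0001
rT [ 0.458  -0.2438  0.0418] 0.0
rL [ 0.4692 -0.2962  0.0399] 0.0001
rB [ 0.5221 -0.2855  0.0289] 0.0001
handle len 0.03344624493528582 dir -154.62731238495664
shoulder dir 118.04227955361691 0.022948970820791503
shoulder mid [ 0.4895 -0.2645  0.0447]
```

step_arm(targets=[[0.8, 0, 0, -1], [0.8, 0, 0, -1], [0.8, 0, 0, -1], [0, 0, 0, -0.67], [0, 0, 0, 0], [0, 0, 0, 0], [0, 0, 0, 0]], claw=-0.2)

```text
time_s: 8.95
tool_pos: [0.5031, -0.3018, 0.2498]
ee_rot: [-0.688, 3.065, -0.001]
ft_force: [-0.5, -0.5, 0.4]
width: 0.564
grasp_force: 0.0
```

```bash
python3 - <<'E'
from h import *
delta((.4673,-.2759,.046),205.5);print(observe()['width'],observe()['joints'])
E
```

```text
t 8.95 pos [ 0.5031 -0.3018  0.2498] yaw x -154.68 tilt [ 0.001 -0.    -1.   ] d [0.535 0.971 5.095] n 5.1 roll -0.02
0.5635063115254412 [-6.71001362e-01  4.40973874e-01  1.30726346e+00  1.94040409e-04
  1.39268073e+00 -2.68379830e+00]
```

step_arm(targets=[[0.27, 0.49, 0.4, 0], [0.27, 0.48, 0.8, 0], [0, 0, 0.9, 0], [0, 0, 0.9, 0], [0, 0, 0.6, 0], [0, 0, 0.5, 0], [0, 0, 0, 0], [0, 0, 0, 0]])

```text
time_s: 9.75
tool_pos: [0.467, -0.2764, 0.0857]
ee_rot: [0.69, -3.065, -0.0]
ft_force: [-0.3, -0.4, 0.6]
width: 0.601
grasp_force: 0.0
```

```bash
python3 - <<'E'
from h import *
delta((.4673,-.2759,.046),205.5)
E
```

```text
t 9.75 pos [ 0.467  -0.2764  0.0857] yaw x -154.63 tilt [-0.  0. -1.] d [-0.012  0.008  0.992] n 1.0 roll -0.02
```

step_arm(targets=[[0, 0, 0.4, 0], [0, 0, 0.4, 0], [0, 0, 0.19, 0], [0, 0, 0, 0], [0, 0, 0, 0]])

```text
time_s: 10.25
tool_pos: [0.4672, -0.2769, 0.0469]
ee_rot: [-0.69, 3.064, -0.002]
ft_force: [-0.5, 0.8, -0.3]
width: 0.602
grasp_force: 0.0
```

step_arm(targets=[[0, 0, 0, 0], [0, 0, 0, 0], [0, 0, 0, 0], [0, 0, 0, 0], [0, 0, 0, 0], [0, 0, 0, 0]], claw=1, newtons=50)

```text
time_s: 10.85
tool_pos: [0.4665, -0.2765, 0.0459]
ee_rot: [-0.69, 3.065, 0.0]
ft_force: [0.3, 0.3, 0.3]
width: 0.127
grasp_force: 0.0
```

```bash
python3 - <<'E'
from h import *
delta((.4673,-.2759,.13),205.5);s=observe();print(s['ft_force'],s['moment'],s['width'],s['grasp_force'])
E
```

```text
t 10.85 pos [ 0.4665 -0.2765  0.0459] yaw x -154.62 tilt [-0.  0. -1.] d [-0.024  0.004 -2.103] n 2.1 roll -0.02
[0.2535664  0.32998788 0.2692688 ] [ 0.05845944  0.05784764 -0.01403203] 0.12670326441029545 0.0
```

step_arm(targets=[[0, 0, 0, 0], [0, 0, 0, 0], [0, 0, 0, 0], [0, 0, 0, 0]])

```text
time_s: 11.25
tool_pos: [0.4664, -0.2764, 0.0459]
ee_rot: [0.69, -3.065, -0.0]
ft_force: [-0.3, -0.3, 1.3]
width: 0.098
grasp_force: 50.0
```

step_arm(targets=[[0, 0, -0.2, 0], [0, 0, -0.4, 0], [0, 0, -0.6, 0], [0, 0, -0.6, 0], [0, 0, -0.6, 0], [0, 0, -0.6, 0], [0, 0, 0, 0], [0, 0, 0, 0], [0, 0, 0, 0]])

```text
time_s: 12.15
tool_pos: [0.466, -0.276, 0.1648]
ee_rot: [0.69, -3.064, -0.003]
ft_force: [-0.7, -0.1, -0.1]
width: 0.094
grasp_force: 50.0
```

```bash
python3 - <<'E'
from h import *
delta((.45,-.1,.2),176);s=observe();print(s['ft_force'],s['moment'],s['width'],s['grasp_force'])
E
```

```text
t 12.15 pos [ 0.466  -0.276   0.1648] yaw x -154.62 tilt [-0.002  0.001 -1.   ] d [-1.524  4.148 -0.874] n 4.1 roll 3.67
[-0.71994036 -0.07557557 -0.09141208] [0.06961627 0.01033787 0.04418408] 0.09430208721369931 49.98848497867584
```

step_arm(targets=[[0, 0, -0.2, 1], [0, 0, -0.2, 1], [0, 0, -0.2, 1], [0, 0, 0, 0.67], [0, 1, 0, 0], [0, 1, 0, 0], [0, 1, 0, 0], [0, 1, 0, 0], [0, 1, 0, 0], [0, 1, 0, 0], [0, 1, 0, 0], [0, 0.4, 0, 0]])

```text
time_s: 13.35
tool_pos: [0.4862, 0.022, 0.1886]
ee_rot: [-0.105, -3.137, -0.002]
ft_force: [0.3, -0.4, -0.4]
width: 0.095
grasp_force: 50.0
```

step_arm(targets=[[0, 0, 0, 0], [0, 0, 0, 0], [0, 0, 0, 0]])

```text
time_s: 13.65
tool_pos: [0.4869, 0.018, 0.1893]
ee_rot: [-0.11, -3.139, 0.0]
ft_force: [0.3, -0.5, -0.7]
width: 0.095
grasp_force: 50.0
```

```bash
python3 - <<'E'
from h import *
a=snap('scene','s2');b=snap('side','d2');s=observe()
delta((.4627,.0237,.098),176)
t=s['tool_pos'];n=np.array([-.9976,.0698,0])
o=t-.0245*n+[0,0,-.006];foot=o-[0,0,.034]
L=[]
for f,i in(('s2',a),('d2',b)):
    p=proj(f,o);print(f,'origin',p,'foot',proj(f,foot));x,y=(p-[33,37]).astype(int);print(x,y)
    L.append(cv2.resize(i['image'][y:y+75,x:x+66],None,fx=6,fy=6,interpolation=cv2.INTER_CUBIC))
m=np.hstack(L)
for i in range(0,m.shape[1],60): cv2.line(m,(i,0),(i,8),(0,255,0),1)
for i in range(0,450,60): [cv2.line(m,(o,i),(o+8,i),(0,255,0),1) for o in(0,396)]
cv2.imwrite('pics/m5.png',m)
E
```

```text
t 13.75 pos [0.487  0.0178 0.1896] yaw x 175.93 tilt [-0.001  0.    -1.   ] d [0.615 0.104 2.291] n 2.3 roll -0.01
s2 origin [223.53873761 172.06904039] foot [224.06557473 182.23225977]
190 135
d2 origin [234.99044076 195.33017668] foot [235.6378256  202.97998855]
201 158
```

View pics/m5.png

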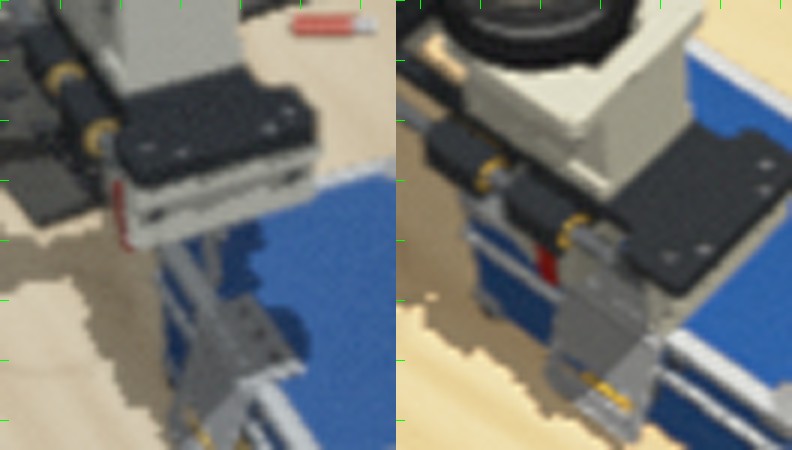

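The hasp hangs over the staple, which shows through the slot, and the red handle is held in the fingers. Next I'll put the pin in front of the hasp.

step_arm(targets=[[0.62, 0.1, 0, 0], [0, 0, 0.6, 0], [0, 0, 0.6, 0], [0, 0, 0.6, 0], [0, 0, 0.4, 0], [0, 0, 0.09, 0], [0, 0, 0, 0], [0, 0, 0, 0]])

```text
time_s: 14.55
tool_pos: [0.4633, 0.0241, 0.0991]
ee_rot: [0.11, 3.138, -0.0]
ft_force: [0.0, -0.2, -0.7]
width: 0.096
grasp_force: 50.0
```

```bash
python3 - <<'E'
from h import *
delta((.4927,.0216,.098),176);s=observe();print(s['ft_force'],s['moment'])
E
```

```text
t 14.55 pos [0.4633 0.0241 0.0991] yaw x 175.99 tilt [ 0.001 -0.    -1.   ] d [-0.738 -0.012  0.029] n 0.7 roll -0.00
[ 0.00663255 -0.22768487 -0.71368319] [0.03130246 0.02969483 0.03368176]
```

step_arm(targets=[[-0.2, 0, 0, 0], [-0.2, 0, 0, 0], [-0.1, 0, 0, 0], [0, 0, 0, 0]])

```text
time_s: 14.95
tool_pos: [0.4832, 0.0231, 0.0984]
ee_rot: [0.109, 3.139, 0.0]
ft_force: [-1.3, -0.2, -0.1]
width: 0.095
grasp_force: 50.0
```

step_arm(targets=[[-0.08, 0, 0, 0], [-0.04, 0, 0, 0], [0, 0, 0, 0]])

```text
time_s: 15.25
tool_pos: [0.4869, 0.0229, 0.098]
ee_rot: [-0.109, -3.138, -0.0]
ft_force: [-2.8, 1.4, -2.1]
width: 0.09
grasp_force: 50.0
```

step_arm(targets=[[-0.03, 0, 0, 0], [-0.03, 0, 0, 0], [0, 0, 0, 0]])

```text
time_s: 15.55
tool_pos: [0.4895, 0.0227, 0.0981]
ee_rot: [-0.109, -3.139, -0.0]
ft_force: [-2.9, 0.2, -1.9]
width: 0.094
grasp_force: 50.0
```

step_arm(targets=[[-0.03, 0, 0, 0], [0, 0, 0, 0]])

```text
time_s: 15.75
tool_pos: [0.4907, 0.0226, 0.0982]
ee_rot: [-0.109, -3.139, -0.0]
ft_force: [-3.9, -0.8, -2.5]
width: 0.094
grasp_force: 50.0
```

step_arm(targets=[[-0.03, 0, 0, 0], [0, 0, 0, 0]])

```text
time_s: 15.95
tool_pos: [0.491, 0.0226, 0.0981]
ee_rot: [-0.109, -3.137, -0.0]
ft_force: [-7.8, 0.1, 1.1]
width: 0.093
grasp_force: 50.0
```

step_arm(targets=[[-0.03, 0, 0, 0], [0, 0, 0, 0]])

```text
time_s: 16.15
tool_pos: [0.4912, 0.0227, 0.0981]
ee_rot: [-0.108, -3.135, -0.0]
ft_force: [-11.1, 0.6, 3.2]
width: 0.094
grasp_force: 50.0
```

step_arm(targets=[[0.1, -0.02, 0, 0], [0, 0, 0, 0], [0, 0, 0.1, 0], [0, 0, 0.05, 0], [0, 0, 0, 0]])

```text
time_s: 16.65
tool_pos: [0.4897, 0.0218, 0.0921]
ee_rot: [0.109, 3.139, -0.0]
ft_force: [-2.2, 0.7, -1.6]
width: 0.093
grasp_force: 50.0
```

step_arm(targets=[[0, 0, 0.05, 0], [0, 0, 0.05, 0], [0, 0, 0, 0]])

```text
time_s: 16.95
tool_pos: [0.4892, 0.0219, 0.088]
ee_rot: [-0.109, -3.139, -0.0]
ft_force: [-1.9, 0.9, -1.6]
width: 0.097
grasp_force: 50.0
```

step_arm(targets=[[0, 0, 0.1, 0], [0, 0, 0.1, 0], [0, 0, 0.1, 0], [0, 0, 0, 0]])

```text
time_s: 17.35
tool_pos: [0.4889, 0.0219, 0.0755]
ee_rot: [-0.109, -3.139, -0.0]
ft_force: [-1.5, -0.3, -1.7]
width: 0.094
grasp_force: 50.0
```

step_arm(targets=[[0, 0, 0.1, 0], [0, 0, 0.1, 0], [0, 0, 0.1, 0], [0, 0, 0, 0]])

```text
time_s: 17.75
tool_pos: [0.4889, 0.0219, 0.0636]
ee_rot: [-0.109, -3.139, -0.0]
ft_force: [-2.4, 0.2, -0.6]
width: 0.096
grasp_force: 50.0
```

Nearly home. I'll press the last few millimetres until it is hard against the staple.

step_arm(targets=[[0, 0, 0.05, 0], [0, 0, 0.04, 0], [0, 0, 0, 0]])

```text
time_s: 18.05
tool_pos: [0.4892, 0.0219, 0.0605]
ee_rot: [-0.109, -3.14, -0.0]
ft_force: [-1.0, 0.2, -1.4]
width: 0.091
grasp_force: 50.0
```

step_arm(targets=[[0, 0, 0.05, 0], [0, 0, 0, 0]])

```text
time_s: 18.25
tool_pos: [0.4894, 0.0219, 0.0597]
ee_rot: [0.109, 3.139, -0.0]
ft_force: [-5.1, 0.1, 9.2]
width: 0.095
grasp_force: 50.0
```

step_arm(targets=[[0, 0, 0.05, 0], [0, 0, 0, 0]])

```text
time_s: 18.45
tool_pos: [0.4894, 0.0219, 0.0591]
ee_rot: [0.109, 3.138, -0.0]
ft_force: [-11.3, -0.3, 26.1]
width: 0.095
grasp_force: 50.0
```

step_arm(targets=[[0, 0, -0.07, 0], [0, 0, 0, 0], [0, 0, 0, 0]])

```text
time_s: 18.75
tool_pos: [0.4895, 0.0219, 0.0595]
ee_rot: [0.109, 3.139, 0.0]
ft_force: [-2.5, 1.5, 3.3]
width: 0.096
grasp_force: 50.0
```

step_arm(targets=[[0, 0, 0, 0], [0, 0, 0, 0], [0, 0, 0, 0], [0, 0, 0, 0], [0, 0, 0, 0], [0, 0, 0, 0]], claw=0.4)

```text
time_s: 19.35
tool_pos: [0.4893, 0.0219, 0.0595]
ee_rot: [0.109, 3.14, 0.0]
ft_force: [1.0, -0.1, 0.0]
width: 0.301
grasp_force: 0.0
```

step_arm(targets=[[0, 0, -0.2, 0], [0, 0, -0.5, 0], [0, 0, -1, 0], [0, 0, -1, 0], [0, 0, -1, 0], [0, 0, -1, 0], [-0.9, 0, 0, 0], [-1, 0, 0, 0], [-0.7, 0, 0, 0], [0, 0, 0, 0], [0, 0, 0, 0], [0, 0, 0, 0]])

```text
time_s: 20.55
tool_pos: [0.5921, 0.0148, 0.2478]
ee_rot: [-0.109, -3.139, -0.0]
ft_force: [0.3, 0.8, -0.7]
width: 0.298
grasp_force: 0.0
```

```bash
python3 - <<'E'
from h import *
L=[];delta((.5,0,.2))
w=snap('wrist','w7');a=snap('scene','s3');b=snap('side','d3')
for f,i in(('w7',w),('s3',a),('d3',b)):
    p=proj(f,(.505,.02,.07));x,y=np.maximum(0,(p-[33,50])).astype(int);print(f,p,x,y,'origin',proj(f,(.5151,.02,.054)),'top',proj(f,(.4907,.0217,.089)))
    L.append(cv2.resize(i['image'][y:y+100,x:x+66],None,fx=4,fy=4,interpolation=cv2.INTER_CUBIC))
cv2.imwrite('pics/m6.png',np.hstack(L))
E
```

```text
t 20.55 pos [0.5921 0.0148 0.2478] yaw x 176.03 tilt [-0.001  0.    -1.   ] d [ 2.271 -0.53   1.196] n 2.3 
w7 [251.10512826  96.77675693] 218 46 origin [251.73433039 106.99070938] top [251.80375463  80.57509803]
s3 [222.47282009 204.14942405] 189 154 origin [225.94623838 207.02781262] top [217.16744248 200.53169064]
d3 [234.45134973 220.37978862] 201 170 origin [236.96564972 220.8864824 ] top [230.3273695  220.04445409]
```

View pics/m6.png

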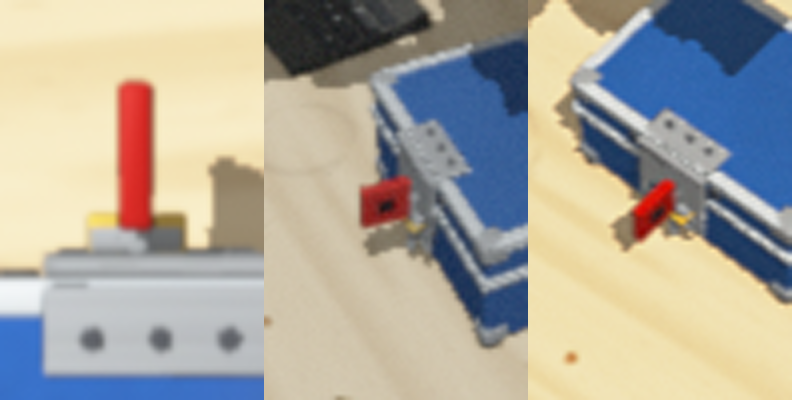

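The pin stands upright in the staple with its shoulder down and the hasp flat behind it. The handle sits at (135,85–225) in the wrist crop, where it was predicted to be, and the gripper is clear. I'll hand it in.

```bash
python3 -c "
from plant import *
print(close_job())"
```

```text
the job is handed in; nothing more can be done
None
```

I handed the job in at about 21 s: the hasp is swung over the staple and held flat by the pin, which stands upright through the eye with its shoulder down on the staple. The final pictures showed this, but the hand-in returned no verdict.

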